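# Run a position sensor to its end stop with the flatted key

### The job

Take the T-handled key out of the tool block, thread its flatted shank through the rotor of the position sensor until the collar sits flush on the rotor, then turn it clockwise (seen from above) to the rotor's end stop and leave it standing there. Nobody knows at what angle the rotor stands, so rest the key on it lightly and turn it until the flats match, bearing on it with less than 30 N; feel for the stop too and do not force it (it stands no more than 60 N from the key). Leave the other key and the other things on the bench where they are.

Things in the scene. Friction and masses are not known exactly. Their poses are not given: they have to be found in the camera images.
- flat_key: Steel key with a black T handle, 0.11 kg. Origin: centre of its tip; z runs up to the handle. Round pilot nose, z 0 to 6 mm, cone from 4.4 to 8.4 mm diameter. Shank: z 6 to 30 mm, 20 mm diameter with two flats 8.4 mm apart facing the key's -y and +y; its round sides are bevelled 1.7 mm at the nose. At first it stands upright in a hole of the tool block, collar on the block's top.
- key_collar (a point): Centre of the underside of the flatted key's steel collar, 30 mm above the key's tip. Collar: 32 mm diameter, 5 mm thick, with flats on the same two sides as the shank's, 13 mm from the axis. Loads named in the goal are the sum of all contact forces between key and sensor; a gentle turn of the seated key makes 10 to 30 N.
- key_grip (a point): Centre of the flatted key's T bar, 53 mm above the key's tip. The bar is 52 mm long along the key's x, 12 mm wide along its y (grip it across these 12 mm) and 20 mm high; a gap 8 mm high lies between bar and collar. Flats and bar are parallel; a half turn makes no difference.
- square_key: Bystander: the other steel key in the tool block, with a square shank and a round black knob, 30 mm in diameter, as its handle; same origin and heights as the flatted key. It stays in its hole.
- tool_block: Grey block 60 x 130 x 36 mm (x, y, z), fixed to the bench, with two round holes 23 mm wide and 33 mm deep at its y = -34 and +34 mm; either may hold the flatted key. Origin: centre of its underside.
- sensor_jig: Test nest fixed to the bench: aluminium plate 130 x 106 x 10 mm, in its middle a round black position sensor, 58 mm diameter, top 42 mm above the bench. Origin: centre of the plate's underside, on the rotor's axis; z up; x points to the sensor's connector. Beside a seated key nothing is higher than 44 mm.
- rotor_mouth (a point): Centre of the top of the sensor's grey rotor (35 mm diameter, 44 mm above the bench): mouth of its bore with two flats, which goes right through its 24 mm and is 0.45 mm larger than the shank all round. A seated key has its tip 30 mm below this point. The point does not turn with the rotor; its x is the sensor's x.
- index_mark (a point): White index line on the housing, 22 mm from the axis along the sensor's x. A white line on the rotor shows the bar's line of a key that fits; its angle is not measured: 0.6 to 1.9 rad counter-clockwise of the index (from above) at first. It turns with 0.06 Nm friction, stays where left, and meets a firm stop 0.1 to 0.35 rad before the index; twist there by 0.15 Nm at most.
- multimeter: Bystander: grey hand multimeter, 182 x 88 x 56 mm, lying on the bench. Origin: centre of its underside.
- screwdriver: Bystander: small screwdriver with a blue handle, 21 x 156 x 20 mm, lying on the bench. Origin: centre of its underside.
- probe_tin: Bystander: flat round tin, 60 mm in diameter, 22 mm high. Origin: centre of its underside.
- board: Bystander: small green circuit board, 85 x 72 x 12 mm, lying flat. Origin: centre of its underside.

How it is judged:
By the outcome, as a careful person would: the job done as asked, in the order asked, and still so for the second after the job is handed in, with the robot touching nothing.
It also fails if it takes over 66 s, if anything falls off the work surface, if the arm or the gripper's body presses on something with over 40 N, if the wrist force passes 120 N, or if a joint passes its speed limit or range.

### The arm

A 7-joint arm with a two-finger parallel gripper is mounted at the origin on a cart in front of the work surface, level with it; the furniture and walls round the work are solid. World frame = base frame: x ahead of the robot, y to its left, z up, the work surface at z = 0. Lengths are in m, angles in rad, forces in N, time in s.
With the tool pointing down it reaches from about 0.425 to 0.8 m from the base axis. Payload 8.3 kg.
Tool frame: the origin (TCP) lies on the centre line of the jaws, within the pads' length; the fingertips stand 8 mm ahead of it and the grasp point (between the pads) lies 11 mm behind it; z points along the fingers, y is the direction in which the jaws open and shut (so a half turn about z gives the same grasp; the last joint's range is limited). The gripper opens to 85 mm and grips with 20 to 120 N. Pads are 22 mm wide; open, the fingers measure 114 mm over their backs; the gripper's body (76 mm by 85 mm) begins 54 mm behind the grasp point. The pads swing forward as they close: fully open they stand 13 mm farther back than shut.
Start: joints at [1.24, 0.383, 0.016, 1.37, -0.006, 1.388, -0.046], TCP at [0.165, -0.603, 0.239] pointing down, gripper open.
Joint ranges: [-2.95, 2.95], [-0.25, 2.06], [-1.52, 1.56], [0.18, 2.33], [-1.44, 4.58], [0.02, 2.06], [-3.01, 3.01]. Speed limits (rad/s): [2.39, 2.39, 3.01, 3.01, 3.14, 3.14, 3.14].

### API

Orientations are given as a unit quaternion [w, x, y, z].
In Python, from station import ctrl gives the robot as it stands. The module is installed in compiled form; this text tells all that it offers.
- The arm moves only by the shell command python3 -m jog 'ROWS' [FORCE]. ROWS is JSON, a list of rows, each a list of 3 entries, a list of its own where there are three numbers: the shift along the tool's x, y, z in cm, then the turn, a rotation vector about the tool's x, y, z in degrees, then the finger opening in cm, from 0 to 8.54. In form: [[[x, y, z], [ax, ay, az], gripper], ...]. A call has 1 to 12 rows; each row is the pose to reach, as a shift and turn from the pose measured when the call began, along the tool's axes at that moment; what a row does not reach only later rows make up. A row lasts 1/8 s, in which the tool goes at most 62.5 mm and 10.7 degrees, less where a joint would pass 70% of its speed; a pose out of reach is approached as far as the arm can. A call with a gripper value outside its range is refused whole. The fingers move at their own pace and stop on an object; FORCE is the grip in N (left out, the last holds). Time passes only in rows, so rows that repeat a pose let the fingers close. It gives the time, the measured TCP pose, the force and the opening at its end, in the units of the state.
- ctrl.get_state(): the state, without advancing time (a new reading comes with each control period).
- ctrl.grab_frame(name): name is "scene" or "top" or "wrist"; returns (picture, depth): 420x560x3 uint8, red, green, blue; 420x560 float32, m along the optical axis (not along the pixel's ray), 0 where there is no reading.
- ctrl.camera_model(name): a dict with "fx", "fy", "cx", "cy" (pixels), "T" (4x4, takes a point from camera to world coordinates); the wrist camera has in their place "tool_from_camera" (4x4, takes a point from camera to tool coordinates, whose origin is the TCP and whose axes are the flange's). Camera axes: x right, y up, looking along -z (the intrinsics and any distortion apply to the point x, -y, -z); pixel columns grow to the right and rows downward; lengths in m; the calibration is good to about 2 mm. A picture is of the moment at which its call begins: read the wrist's pose just before it. camera_model takes no time and is no camera call.
- ctrl.job_done(): hands the job in, once; it reports no verdict.
Trained networks look in the newest picture that a camera, given by its name, has taken for a name from the list of things; names that differ only in an ending like _2 or _b are one class to them, and where a whole thing is asked for, a point or a joint stands for the part that bears it (a point fixed in the world has none). Each returns a list of dicts, best first, with "p" (0 to 1); they miss things now and then, are a little off and sometimes report something else, mostly with a low value. They report only what shows in the picture. A call takes as long as a camera call.
- ctrl.look_for(target, camera): "xy" ([column, row] in pixels, amid what is visible of it).
- ctrl.masks_of(target, camera): "mask" (420x560 bool, what is visible of it) and "xy" ([column, row] in pixels, amid what is visible of it).
The state is a dict: "time_s": time; "joint_pos": joint angles; "joint_vel": joint speeds; "joint_torque": joint torques, N m; "tcp_pos": TCP position; "ee_rot": TCP orientation; "force": force on the tool from outside, world axes, zero at the start; "torque": the same for the moment, N m; "finger_gap": finger opening in m.
Only numpy, scipy, OpenCV 4.12 (cv2) and the standard library are available. Lean on these libraries where they do the work, as an engineer would, in place of code of your own. Each camera call takes 0.05 s, during which the arm holds its last target.

## Working session

There is one attempt and no reset: what is moved stays moved. The work goes in short steps, Python scripts to look and compute and a shell command to move; the robot and the scene stay as the last step left them, time stands still between calls to the robot, and variables do not carry over. Pictures are saved under pics/ and viewed, and the job is handed in when it is done.

```bash
mkdir -p pics; cat > h.py <<'E'
import numpy as np, cv2
from station import ctrl
from scipy.spatial.transform import Rotation as R
def Rq(q): return R.from_quat([q[1],q[2],q[3],q[0]]).as_matrix()
def tcp():
    s=ctrl.get_state(); T=np.eye(4); T[:3,:3]=Rq(s["ee_rot"]); T[:3,3]=s["tcp_pos"]; return T
def cam(name):
    m=ctrl.camera_model(name)
    T=np.array(m["T"]) if "T" in m else tcp()@np.array(m["tool_from_camera"])
    return m,T
def grab(name,fn=None):
    m,T=cam(name); p,d=ctrl.grab_frame(name)
    if fn: cv2.imwrite("pics/"+fn,p[:,:,::-1])
    return m,T,p,d
def px2w(m,T,u,v,d):
    u,v,d=map(np.asarray,(u,v,d))
    pc=np.stack([(u-m["cx"])/m["fx"]*d,-(v-m["cy"])/m["fy"]*d,-d,np.ones_like(d*1.0)],-1)
    return (pc@T.T)[...,:3]
def ray_z(m,T,u,v,z):
    a=px2w(m,T,u,v,1.0); o=T[:3,3]; return o+(a-o)*(z-o[2])/(a[2]-o[2])
E
python3 - <<'E'
from h import *
s=ctrl.get_state(); print({k:np.round(v,3).tolist() for k,v in s.items()}); print(np.round(tcp(),3))
for n in("scene","top","wrist"):
    m,T,p,d=grab(n,n+"0.png"); print(n,m)
    if n!="wrist":
        for t in("flat_key","square_key","tool_block","sensor_jig","rotor_mouth","key_grip","index_mark","key_collar"):
            for r in ctrl.look_for(t,n)[:2]:
                u,v=r["xy"]; dd=d[int(v),int(u)]; print(t,round(r["p"],2),np.round(r["xy"],1),np.round(px2w(m,T,u,v,dd),3))
E
```

```text
{'time_s': 0.0, 'joint_pos': [1.24, 0.384, 0.016, 1.371, -0.006, 1.388, -0.047], 'joint_vel': [0.001, -0.0, -0.0, -0.001, 0.001, -0.0, 0.002], 'joint_torque': [-0.001, -62.76, 0.844, -37.183, 0.017, 0.014, 0.0], 'tcp_pos': [0.165, -0.602, 0.238], 'ee_rot': [-0.001, 0.991, 0.134, -0.0], 'force': [0.067, -0.265, 0.016], 'torque': [-0.033, 0.058, -0.064], 'finger_gap': 0.086}
[[ 0.964  0.265 -0.001  0.165]
 [ 0.265 -0.964  0.002 -0.602]
 [-0.    -0.002 -1.     0.238]
 [ 0.     0.     0.     1.   ]]
scene {'fx': 468.0826369839343, 'fy': 468.0826369839343, 'cx': 275.2284022685457, 'cy': 213.51067886335025, 'T': array([[-0.74109105,  0.40329456, -0.53678446, -0.17041902],
       [-0.67138761, -0.43946564,  0.59674838,  0.71863306],
       [ 0.00476705,  0.80263532,  0.59645102,  0.82007216],
       [ 0.        ,  0.        ,  0.        ,  1.        ]])}
flat_key 0.61 [321.4 188.3] [ 0.5   -0.229  0.057]
square_key 0.59 [309.4 194.8] [ 0.495 -0.166  0.068]
square_key 0.18 [248.8 262.7] [0.449 0.126 0.033]
tool_block 0.86 [315.3 205.9] [ 0.477 -0.174  0.033]
sensor_jig 0.91 [248.4 260.7] [0.
[... 899 characters left out ...]
 231.3] [0.476 0.108 0.012]
key_grip 0.67 [368.7 216.3] [ 0.51  -0.234  0.063]
index_mark 0.97 [236.7 232.1] [0.47  0.106 0.043]
key_collar 0.7 [368.2 220.9] [ 0.497 -0.231  0.069]
key_collar 0.28 [238.5 234.1] [0.465 0.101 0.046]
wrist {'fx': 340.1832033514149, 'fy': 340.1832033514149, 'cx': 281.4744663452534, 'cy': 210.10217669078847, 'tool_from_camera': array([[ 1.29999229e-03,  9.46981195e-01,  3.21286362e-01,
         8.23445004e-02],
       [ 9.99998661e-01, -9.11572872e-04, -1.35937354e-03,
        -6.99293291e-04],
       [-9.94425243e-04,  3.21287699e-01, -9.46981112e-01,
        -1.35449883e-01],
       [ 0.00000000e+00,  0.00000000e+00,  0.00000000e+00,
         1.00000000e+00]])}
```

```bash
python3 - <<'E'
import cv2
a=cv2.imread('pics/top0.png'); cv2.imwrite('pics/top0c.png',cv2.resize(a[130:330,110:430],None,fx=2.5,fy=2.5,interpolation=2))
E
```

```text
(no output)
```

View pics/top0c.png

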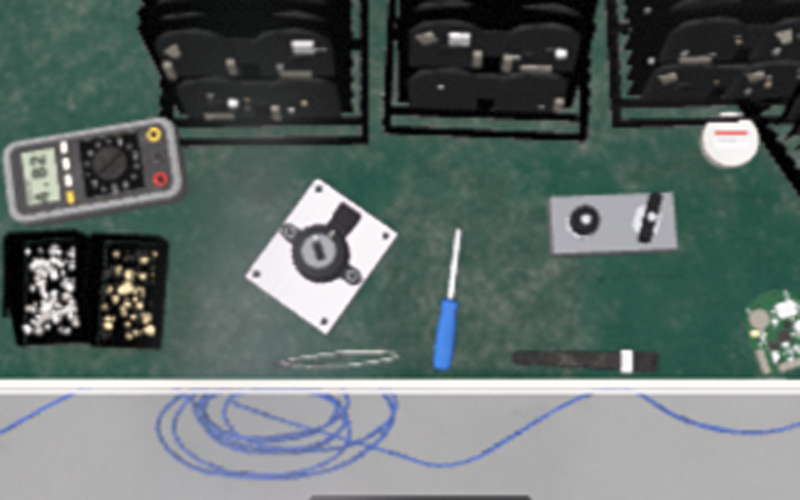

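View pics/scene0.png

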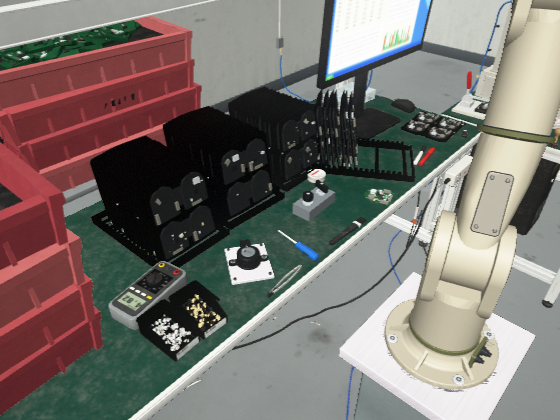

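```bash
python3 -m jog '[[[4,-2.5,0],[0,0,3],5],[[8,-5,0],[0,0,7],5],[[12.5,-8,0],[0,0,10],5],[[17,-10.5,0],[0,0,14],5],[[21.5,-13,1],[0,0,18],5],[[26,-16,1],[0,0,22],5],[[30.5,-19,2],[0,0,26],5],[[35,-21.5,2],[0,0,29],5],[[39,-24,3],[0,0,32],5],[[42.5,-26.3,3.8],[0,0,35],5],[[42.5,-26.3,3.8],[0,0,35],5]]'
python3 - <<'E'
from h import *
m,T,p,d=grab("wrist","w1.png"); print(np.round(tcp(),3))
for t in("flat_key","square_key","key_grip"):
    for r in ctrl.masks_of(t,"wrist")[:2]:
        u,v=r["xy"];print(t,round(r["p"],2),np.round(r["xy"],1),np.round(ray_z(m,T,u,v,.069),4),r["mask"].sum())
        P=px2w(m,T,*np.nonzero(r["mask"])[::-1],d[r["mask"]]); q=P[P[:,2]>.055]
        if len(q)>20: print(' top',np.percentile(q[:,2],[5,50,95]),cv2.minAreaRect((q[:,:2]*1000).astype(np.float32)))
E
```

```text
time_s: 2.33
tcp_pos: [0.5077, -0.2322, 0.2006]
ee_rot: [-0.001, 0.986, -0.167, -0.0]
force: [-0.2, -0.5, -0.1]
finger_gap: 0.0501
[[ 0.943 -0.333 -0.     0.506]
 [-0.333 -0.943  0.001 -0.235]
 [-0.001 -0.001 -1.     0.201]
 [ 0.     0.     0.     1.   ]]
flat_key 0.62 [288. 195.] [ 0.5103 -0.2385  0.069 ] 1238
 top [0.06697002 0.06968317 0.07105451] ((533.4179077148438, -244.08172607421875), (11.939530372619629, 107.89309692382812), 74.00836181640625)
key_grip 0.9 [282.7 193.4] [ 0.513  -0.2348  0.069 ] 1268
 top [0.06689438 0.06966167 0.07104828] ((533.4179077148438, -244.08172607421875), (11.939530372619629, 107.89309692382812), 74.00836181640625)
```

View pics/w1.png

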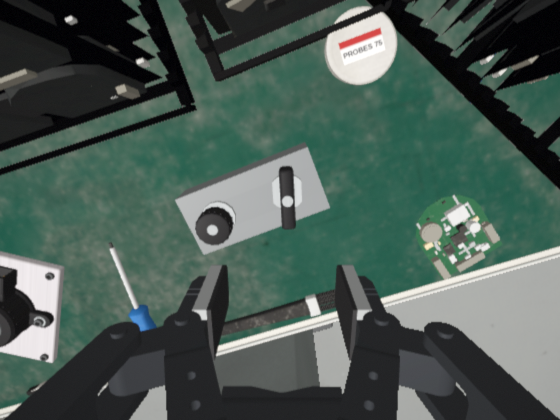

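```bash
cat >> h.py <<'E'
def bar(m,T,d,c,zlo,zhi,r=.032):
    v,u=np.indices(d.shape); P=px2w(m,T,u,v,d)
    k=(d>0)&(P[...,2]>zlo)&(P[...,2]<zhi)&(np.hypot(P[...,0]-c[0],P[...,1]-c[1])<r)
    return P[k]
E
python3 - <<'E'
from h import *
m,T,p,d=grab("wrist")
for lo in(.06,.066):
    q=bar(m,T,d,(.512,-.236),lo,.08)
    rc=cv2.minAreaRect((q[:,:2]*1000).astype(np.float32)); x=q[:,:2]-q[:,:2].mean(0); w,V=np.linalg.eigh(x.T@x)
    print(len(q),np.median(q[:,2]),rc,q.mean(0),np.degrees(np.arctan2(V[1,1],V[0,1])))
# red: dark pixel-based
E
```

```text
875 0.06970833702387347 ((506.07733154296875, -236.2623748779297), (12.008913040161133, 51.565757751464844), 73.91256713867188) [ 0.50775751 -0.23683014  0.06941975] 164.01201497494364
853 0.0697367659422175 ((506.07733154296875, -236.2623748779297), (12.008913040161133, 51.565757751464844), 73.91256713867188) [ 0.50718022 -0.23665561  0.06958331] 164.0702556106584
```

```bash
python3 - <<'E'
import cv2
a=cv2.imread('pics/w1.png'); cv2.imwrite('pics/w1c.png',cv2.resize(a[130:260,170:340],None,fx=4.5,fy=4.5,interpolation=2))
E
```

```text
(no output)
```

View pics/w1c.png

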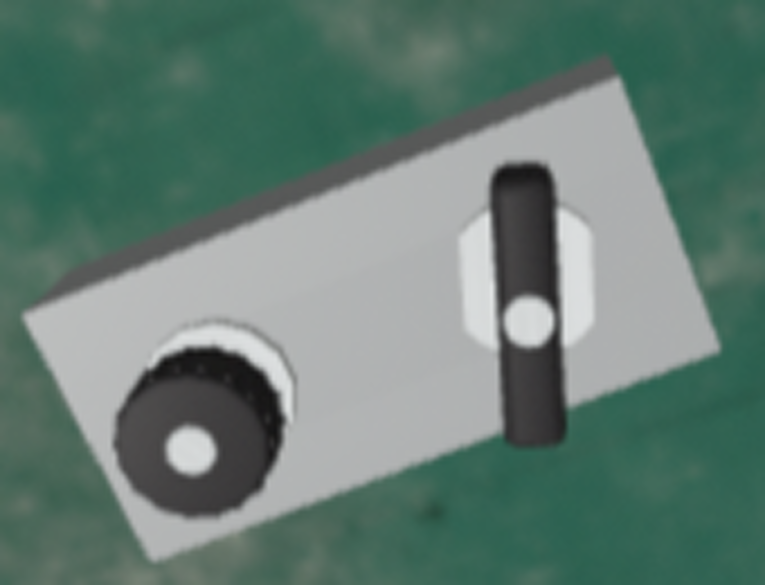

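```bash
python3 - <<'E'
from h import *
m,T,p,d=grab("top")
v,u=np.indices(d.shape); P=px2w(m,T,u,v,d)
for ylo in np.arange(-.4,.4,.05):
    k=(d>0)&(P[...,1]>ylo)&(P[...,1]<ylo+.05)&(P[...,0]>.3)&(P[...,0]<1.0)
    q=P[k]; print(round(ylo,2),[ (z,round(q[q[:,2]>z][:,0].min(),3) if (q[:,2]>z).any() else None) for z in(.08,.15,.25,.35)])
E
```

```text
-0.4 [(0.08, np.float64(0.677)), (0.15, np.float64(0.677)), (0.25, None), (0.35, None)]
-0.35 [(0.08, np.float64(0.652)), (0.15, np.float64(0.662)), (0.25, None), (0.35, None)]
-0.3 [(0.08, np.float64(0.414)), (0.15, np.float64(0.414)), (0.25, np.float64(0.414)), (0.35, np.float64(0.414))]
-0.25 [(0.08, np.float64(0.3)), (0.15, np.float64(0.3)), (0.25, np.float64(0.3)), (0.35, np.float64(0.3))]
-0.2 [(0.08, np.float64(0.3)), (0.15, np.float64(0.3)), (0.25, np.float64(0.3)), (0.35, np.float64(0.3))]
-0.15 [(0.08, np.float64(0.3)), (0.15, np.float64(0.3)), (0.25, np.float64(0.3)), (0.35, np.float64(0.3))]
-0.1 [(0.08, np.float64(0.641)), (0.15, np.float64(0.648)), (0.25, None), (0.35, None)]
-0.05 [(0.08, np.float64(0.642)), (0.15, np.float64(0.653)), (0.25, None), (0.35, None)]
-0.0 [(0.08, np.float64(0.644)), (0.15, np.float64(0.656)), (0.25, None), (0.35, None)]
0.05 [(0.08, np.float64(0.633)), (0.15, np.float64(0.645)), (0.25, None), (0.35, None)]
0.1 [(0.08, np.float64(0.632)), (0.15, np.float64(0.643)), (0.25, None), (0.35, None)]
0.15 [(0.08, np.float64(0.632)), (0.15, np.float64(0.638)), (0.25, None), (0.35, None)]
0.2 [(0.08, np.float64(0.63)), (0.15, np.float64(0.639)), (0.25, None), (0.35, None)]
0.25 [(0.08, np.float64(0.639)), (0.15, np.float64(0.649)), (0.25, None), (0.35, None)]
0.3 [(0.08, None), (0.15, None), (0.25, None), (0.35, None)]
0.35 [(0.08, None), (0.15, None), (0.25, None), (0.35, None)]
```

```bash
python3 -m jog '[[[-2.5,-5,0],[0,0,0],4],[[-5,-10.2,0],[0,0,0],4],[[-7.5,-15.5,0],[0,0,0],4],[[-10,-20.8,0],[0,0,0],4],[[-12.5,-26,0],[0,0,0],4],[[-14.8,-30.8,0],[0,0,0],4],[[-14.8,-30.8,0],[0,0,0],4],[[-14.8,-30.8,0],[0,0,0],4]]'
python3 - <<'E'
from h import *
m,T,p,d=grab("wrist","w2.png"); print(np.round(tcp(),4))
for t in("sensor_jig","rotor_mouth","index_mark"):
    for r in ctrl.look_for(t,"wrist")[:2]:
        u,v=r["xy"];print(t,round(r["p"],2),np.round(r["xy"],1),np.round(ray_z(m,T,u,v,.043),4),np.round(px2w(m,T,u,v,d[int(v),int(u)]),4))
cv2.imwrite('pics/w2c.png',cv2.resize(p[120:270,190:370,::-1],None,fx=4,fy=4,interpolation=2))
E
```

```text
time_s: 3.62
tcp_pos: [0.4702, 0.1006, 0.2015]
ee_rot: [0.001, 0.985, -0.172, 0.0]
force: [0.2, -0.2, 0.1]
finger_gap: 0.0401
[[ 9.401e-01 -3.408e-01  4.000e-04  4.703e-01]
 [-3.408e-01 -9.401e-01 -1.300e-03  1.000e-01]
 [ 8.000e-04  1.100e-03 -1.000e+00  2.015e-01]
 [ 0.000e+00  0.000e+00  0.000e+00  1.000e+00]]
sensor_jig 0.71 [275.2 173.8] [0.4874 0.1001 0.043 ] [0.4876 0.1    0.0441]
rotor_mouth 0.71 [274.8 176.9] [0.4849 0.1014 0.043 ] [0.4854 0.1012 0.0454]
rotor_mouth 0.35 [ 44.6 164.8] [0.563  0.2865 0.043 ] [0.5631 0.2882 0.0406]
index_mark 0.93 [275.  176.2] [0.4854 0.101  0.043 ] [0.4858 0.1009 0.0446]
```

View pics/w2.png

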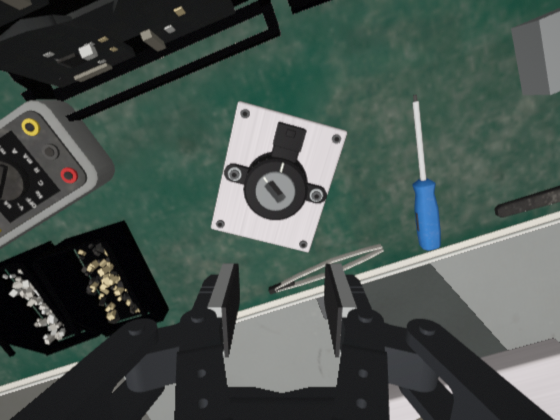

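View pics/w2c.png

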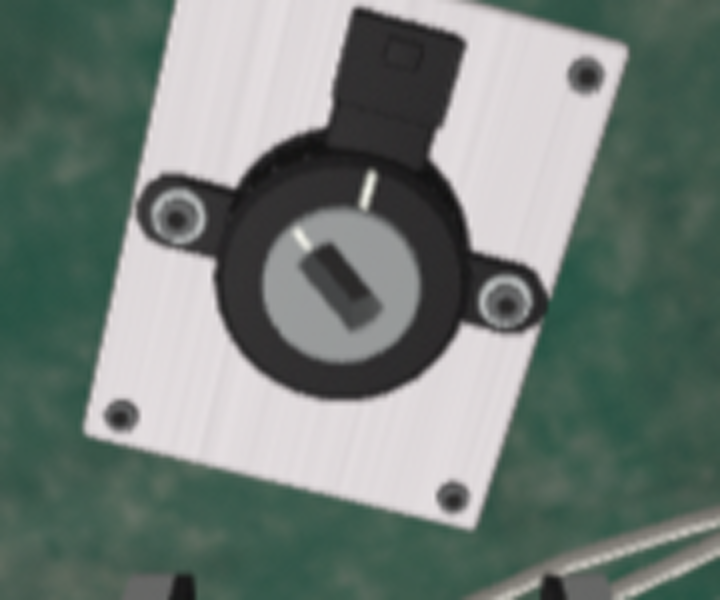

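```bash
cat > rot.py <<'E'
from h import *
def warp(p,m,T,c,z,s=.0002,n=400):
    # rectified top view, px per s metres; image x = world -y, image y = world -x
    i=np.arange(n)-n/2; X,Y=np.meshgrid(i,i)
    W=np.stack([c[0]-Y*s,c[1]-X*s,np.full_like(X,z),np.ones_like(X)],-1)
    C=W@np.linalg.inv(T).T
    u=m["cx"]+m["fx"]*C[...,0]/-C[...,2]; v=m["cy"]-m["fy"]*C[...,1]/-C[...,2]
    return cv2.remap(p,u.astype(np.float32),v.astype(np.float32),cv2.INTER_CUBIC)
E
python3 - <<'E'
from rot import *
m,T,p,d=grab("wrist"); c=(.473,.106)
print(ray_z(m,T,275.2,191,.044))
w=warp(p,m,T,ray_z(m,T,275.2,191,.044)[:2],.044)
g=w[...,1].astype(int)
k=((g>95)&(g<200)&(w.max(2)-w.min(2)<25)).astype(np.uint8)
n,l,st,ce=cv2.connectedComponentsWithStats(k)
for i in range(1,n):
    if st[i,4]>2000: print(st[i],ce[i])
cv2.imwrite('pics/rect.png',np.hstack([w[...,::-1],cv2.merge([k*255]*3)]))
E
```

```text
[0.47303055 0.10498478 0.044     ]
[   0    0  394  400 9154] [218.52916758 217.83570024]
[  25   34   63   64 2431] [57.21842863 64.26820239]
[  108    89   177   201 20665] [197.44563271 199.40241955]
```

View pics/rect.png

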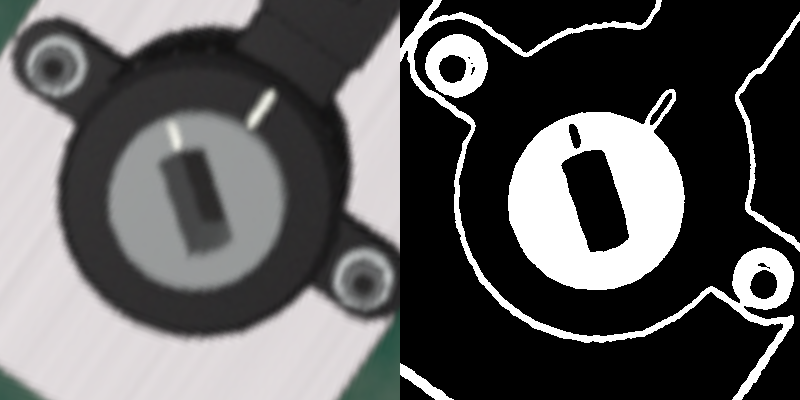

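```bash
python3 - <<'E'
from rot import *
m,T,p,d=grab("wrist"); c0=ray_z(m,T,275.2,191,.044)[:2]
w=warp(p,m,T,c0,.044); g=w[...,1].astype(int)
k=((g>95)&(w.max(2)-w.min(2)<25)).astype(np.uint8); k[np.hypot(*(np.indices(g.shape)-200))>100]=0
k=cv2.morphologyEx(k,cv2.MORPH_OPEN,np.ones((7,7)))
cn,_=cv2.findContours(k,cv2.RETR_CCOMP,cv2.CHAIN_APPROX_NONE)
for c in cn:
    if cv2.contourArea(c)>1000:
        print(cv2.contourArea(c),cv2.minEnclosingCircle(c),cv2.fitEllipse(c),cv2.minAreaRect(c))
        (x,y)=cv2.fitEllipse(c)[0]; print(c0[0]-(y-200)*.0002,c0[1]-(x-200)*.0002)
for nm,a,b in(("mark",(171,126),(178,148)),("index",(271,94),(251,126))):
    print(nm,np.degrees(np.arctan2(-(a[0]-b[0]),-(a[1]-b[1]))))
E
```

```text
24678.0 ((202.94337463378906, 196.96435546875), 95.71846771240234) ((197.97918701171875, 199.60523986816406), (174.7379608154297, 180.7961883544922), 27.414701461791992) ((197.5, 200.5), (177.0, 175.0), 90.0)
0.47300517001772013 0.10572585602918805
4481.5 ((198.5, 199.5), 51.90867233276367) ((197.17807006835938, 199.34719848632812), (51.12673568725586, 118.39464569091797), 162.80125427246094) ((197.50331115722656, 199.66021728515625), (102.81523132324219, 47.953834533691406), 72.12130737304688)
0.4730567782940873 0.10588607941785994
mark 17.650124219930124
index -32.005383208083494
```

```bash
python3 -m jog '[[[2.5,5,0],[0,0,0],4],[[5,10.2,0],[0,0,0],4],[[7.5,15.5,0],[0,0,-1],4],[[10,20.8,0],[0,0,-2],4],[[12.5,26,0],[0,0,-3],4],[[14.8,30.4,2],[0,0,-3.9],4],[[14.83,30.4,6],[0,0,-3.9],4],[[14.83,30.4,8.5],[0,0,-3.9],4],[[14.83,30.4,8.5],[0,0,-3.9],4],[[14.83,30.4,8.5],[0,0,-3.9],4]]'
python3 - <<'E'
from h import *
m,T,p,d=grab("wrist","w3.png"); print(np.round(tcp(),4))
q=bar(m,T,d,(.506,-.236),.06,.08)
rc=cv2.minAreaRect((q[:,:2]*1000).astype(np.float32)); print(rc,len(q),np.median(q[:,2]))
E
```

```text
time_s: 5.18
tcp_pos: [0.5068, -0.236, 0.1178]
ee_rot: [0.001, 0.99, -0.139, 0.001]
force: [0.7, 0.5, -0.1]
finger_gap: 0.04
[[ 0.9613 -0.2757  0.0024  0.5071]
 [-0.2757 -0.9613 -0.0018 -0.236 ]
 [ 0.0028  0.001  -1.      0.1182]
 [ 0.      0.      0.      1.    ]]
((506.4991455078125, -236.22825622558594), (11.785626411437988, 51.53186798095703), 74.44429016113281) 1649 0.06957287122555586
```

View pics/w3.png

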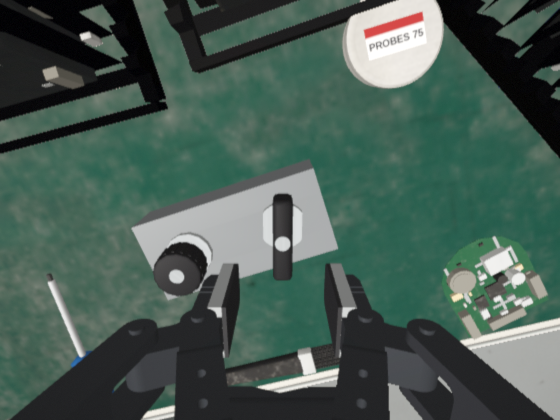

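```bash
python3 -m jog '[[[0,0,2.5],[0,0,0],3.2],[[0,0,5],[0,0,0],3.2],[[0,0,6.4],[0,0,0],3.2],[[0,0,6.4],[0,0,0],3.2],[[0,0,6.4],[0,0,0],3.2]]' 40
python3 - <<'E'
from h import *
print(np.round(tcp(),4),ctrl.get_state()["force"])
m,T,p,d=grab("wrist","w4.png")
E
```

```text
time_s: 5.85
tcp_pos: [0.508, -0.2364, 0.0555]
ee_rot: [0.001, 0.99, -0.139, 0.002]
force: [-0.2, 0.1, -0.3]
finger_gap: 0.0318
[[ 0.9613 -0.2756  0.004   0.508 ]
 [-0.2756 -0.9613 -0.0025 -0.2364]
 [ 0.0045  0.0013 -1.      0.0555]
 [ 0.      0.      0.      1.    ]] [-0.18557273  0.14684779 -0.31521046]
```

View pics/w4.png

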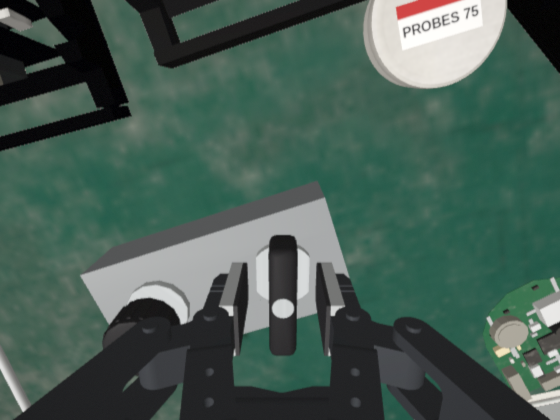

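```bash
python3 -m jog '[[[-0.1,0,0.2],[0,0,0],3],[[-0.1,0,0.2],[0,0,0],1],[[-0.1,0,0.2],[0,0,0],0.8],[[-0.1,0,0.2],[0,0,0],0.8],[[-0.1,0,0.2],[0,0,0],0.8],[[-0.1,0,0.2],[0,0,0],0.8]]' 60
python3 - <<'E'
from h import *
s=ctrl.get_state();print(np.round(tcp(),4),s["force"],s["torque"],s["finger_gap"])
E
```

```text
time_s: 6.65
tcp_pos: [0.5074, -0.2363, 0.054]
ee_rot: [0.001, 0.99, -0.139, 0.003]
force: [-0.5, -0.6, 5.7]
finger_gap: 0.0105
[[ 0.9612 -0.2757  0.0049  0.5074]
 [-0.2756 -0.9613 -0.003  -0.2363]
 [ 0.0055  0.0015 -1.      0.054 ]
 [ 0.      0.      0.      1.    ]] [-0.52014195 -0.5856467   5.74935802] [ 0.09953303  0.16079241 -0.02596295] 0.010546239622662724
```

```bash
python3 -m jog '[[[0,0,-1],[0,0,0],0.8],[[0,0,-3.5],[0.1,-0.3,0],0.8],[[0,0,-7],[0.1,-0.3,0],0.8],[[0,0,-11],[0.1,-0.3,0],0.8],[[0,0,-13],[0.1,-0.3,0],0.8],[[0,0,-13],[0.1,-0.3,0],0.8],[[0,0,-13],[0.1,-0.3,0],0.8]]'
python3 - <<'E'
from h import *
m,T,p,d=grab("wrist","w5.png")
t=tcp();s=ctrl.get_state();print(np.round(t,4),s["force"],s["torque"],s["finger_gap"])
v,u=np.indices(d.shape); P=px2w(m,np.linalg.inv(t)@T,u,v,d)
k=(d>0)&(P[...,2]<0.0)&(P[...,2]>-.05)&(np.abs(P[...,0])<.04)&(np.abs(P[...,1])<.0065)&(p.max(2)<110)
q=P[k]; print(len(q),np.percentile(q[:,2],[2,10,50,90]),cv2.minAreaRect((q[:,:2]*1000).astype(np.float32)))
E
```

```text
time_s: 7.52
tcp_pos: [0.5061, -0.2357, 0.1828]
ee_rot: [-0.0, 0.99, -0.139, -0.001]
force: [-0.1, 0.3, -1.5]
finger_gap: 0.011
[[ 9.613e-01 -2.757e-01 -1.900e-03  5.059e-01]
 [-2.757e-01 -9.613e-01  1.100e-03 -2.356e-01]
 [-2.200e-03 -5.000e-04 -1.000e+00  1.825e-01]
 [ 0.000e+00  0.000e+00  0.000e+00  1.000e+00]] [ 1.24731196 -0.0089102  -1.23855534] [-0.049766    0.0074528   0.06086278] 0.010543859717053771
3519 [-0.0308529  -0.0282912  -0.01596028 -0.0129214 ] ((-0.4867095947265625, 0.0013256072998046875), (12.997282028198242, 52.02692794799805), 89.99939727783203)
```

View pics/w5.png

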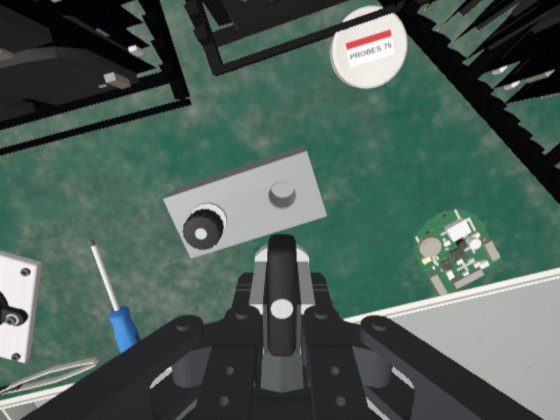

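```bash
python3 - <<'E'
from rot import *
m,T,p,d=grab("wrist"); t=tcp(); Tc=np.array(m["tool_from_camera"])
v,u=np.indices(d.shape); P=px2w(m,Tc,u,v,d)
k=(d>0)&(P[...,2]<-.012)&(P[...,2]>-.018)&(np.abs(P[...,0])<.04)&(np.abs(P[...,1])<.012)
q=P[k]; print(len(q),np.median(q[:,2]),cv2.minAreaRect((q[:,:2]*1000).astype(np.float32)),q.mean(0)*1000)
# bright dot
b=k&(p.min(2)>140); n,l,st,ce=cv2.connectedComponentsWithStats(b.astype(np.uint8))
for i in range(1,n):
    if st[i,4]>30: print(st[i],ce[i],ray_z(m,Tc,ce[i][0],ce[i][1],-.0155)*1000)
x=q[:,:2]-q[:,:2].mean(0); w,V=np.linalg.eigh(x.T@x); print(np.degrees(np.arctan2(V[1,1],V[0,1])))
for x0 in range(-24,26,6):
    s=q[np.abs(q[:,0]*1000-x0)<1]; 
    if len(s): print(x0,s[:,1].min()*1000,s[:,1].max()*1000)
E
```

```text
3198 -0.015649959284389288 ((-0.18873214721679688, -2.0269737243652344), (51.67159652709961, 23.34340476989746), 10.014744758605957) [  2.5967027   -0.24669984 -15.50658764]
[271 299  22  20 347] [281.33429395 308.4610951 ] [ -1.46154994  -0.32867057 -15.5       ]
179.9226291807837
-24 -6.208149427340433 5.723724629246145
-18 -5.657812889796389 5.17297878260619
-12 -5.566704687409035 5.089925646598764
-6 -5.511718786035657 4.998147946567333
0 -5.4618316854436255 4.916593361058562
6 -5.694919232281218 5.154327423557044
12 -9.789509850002824 10.417722867832126
18 -6.11564805757786 5.570675022952259
24 -5.636277619833447 5.056946030737629
```

```bash
python3 -m jog '[[[-2,-4,0],[0,0,-3],0.8],[[-4.2,-8.2,0],[0,0,-7],0.8],[[-6.7,-12.8,0],[0,0,-12],0.8],[[-9.2,-17.5,0],[0,0,-17],0.8],[[-11.7,-22.2,0],[0,0,-23],0.8],[[-14,-26.5,1],[0,0,-28],0.8],[[-15.9,-29.7,2],[0,0,-33.5],0.8],[[-15.9,-29.7,2],[0,0,-33.5],0.8],[[-15.9,-29.7,2],[0,0,-33.5],0.8]]'
cat > meas.py <<'E'
from rot import *
def meas(fn=None,c=(.473,.1056)):
    m,T,p,d=grab("wrist",fn); t=tcp()
    w=warp(p,m,T,c,.044); g=w[...,1].astype(int)
    k=((g>95)&(w.max(2)-w.min(2)<25)).astype(np.uint8); k[np.hypot(*(np.indices(g.shape)-200))>105]=0
    k=cv2.morphologyEx(k,cv2.MORPH_OPEN,np.ones((7,7)))
    cv2.imwrite('pics/r_'+(fn or 'x.png'),np.hstack([w[...,::-1],cv2.merge([k*255]*3)]))
    cn,_=cv2.findContours(k,cv2.RETR_CCOMP,cv2.CHAIN_APPROX_NONE)
    for q in cn:
        if cv2.contourArea(q)>1000:
            r=cv2.minAreaRect(q); x,y=r[0]; W=np.array([c[0]-(y-200)*.0002,c[1]-(x-200)*.0002])
            l=(t[:3,:3].T@(np.r_[W,.044]-t[:3,3]))*1000
            print(int(cv2.contourArea(q)),r,"world",np.round(W,4),"tool mm",np.round(l,2))
    print(np.round(t,4),ctrl.get_state()["force"], "toolx deg",np.degrees(np.arctan2(t[1,0],t[0,0])))
E
python3 -c "
from meas import *
meas('w6.png')"
```

```text
time_s: 8.75
tcp_pos: [0.4348, 0.093, 0.1625]
ee_rot: [-0.001, 0.988, 0.152, -0.001]
force: [-0.3, -0.0, -0.8]
finger_gap: 0.0106
24598 ((198.5, 200.0), (176.0, 175.0), 90.0) world [0.473  0.1059] tool mm [ 40.44  -1.18 118.64]
4563 ((198.13766479492188, 199.30950927734375), (103.73152160644531, 47.90000915527344), 71.87813568115234) world [0.4731 0.106 ] tool mm [ 40.59  -1.21 118.64]
[[ 9.544e-01  2.986e-01 -2.700e-03  4.351e-01]
 [ 2.986e-01 -9.544e-01  9.000e-04  9.260e-02]
 [-2.300e-03 -1.700e-03 -1.000e+00  1.627e-01]
 [ 0.000e+00  0.000e+00  0.000e+00  1.000e+00]] [ 1.08346197 -0.81181766 -1.13763086] toolx deg 17.374145951088018
```

View pics/w6.png

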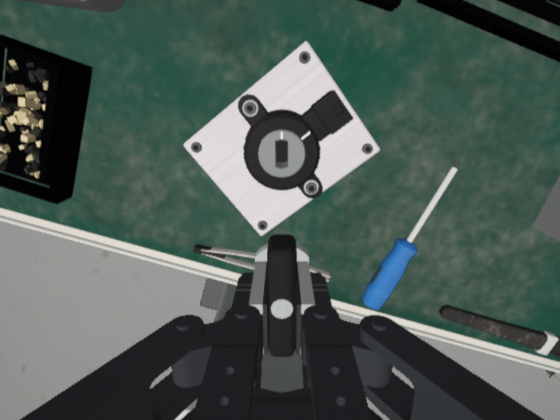

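View pics/r_w6.png

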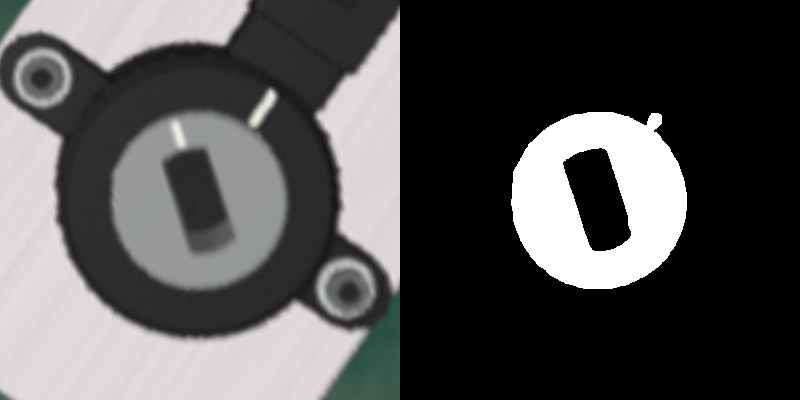

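```bash
python3 -m jog '[[[2,-0.05,2],[-0.1,0.1,-0.8],0.8],[[4.07,-0.1,4],[-0.1,0.1,-0.8],0.8],[[4.07,-0.1,5.8],[-0.1,0.1,-0.8],0.8],[[4.07,-0.1,6.2],[-0.1,0.1,-0.8],0.8],[[4.07,-0.1,6.2],[-0.1,0.1,-0.8],0.8],[[4.07,-0.1,6.2],[-0.1,0.1,-0.8],0.8]]'
python3 -c "
from h import *
m,T,p,d=grab('wrist','w7.png'); t=tcp();s=ctrl.get_state();print(np.round(t,4),s['force'],s['torque'],np.degrees(np.arctan2(t[1,0],t[0,0])))
m,T,p,d=grab('scene','s7.png'); cv2.imwrite('pics/s7c.png',cv2.resize(p[180:300,180:320,::-1],None,fx=5,fy=5,interpolation=2))"
```

```text
time_s: 9.55
tcp_pos: [0.474, 0.1055, 0.1015]
ee_rot: [0.0, 0.988, 0.158, 0.0]
force: [-0.1, 0.3, -1.1]
finger_gap: 0.0109
[[ 9.503e-01  3.115e-01  1.000e-03  4.740e-01]
 [ 3.115e-01 -9.503e-01 -2.000e-04  1.056e-01]
 [ 9.000e-04  5.000e-04 -1.000e+00  1.015e-01]
 [ 0.000e+00  0.000e+00  0.000e+00  1.000e+00]] [-0.0691522   0.37501334 -0.93946512] [-0.04850819  0.03030201 -0.00709888] 18.14691866941625
```

View pics/w7.png

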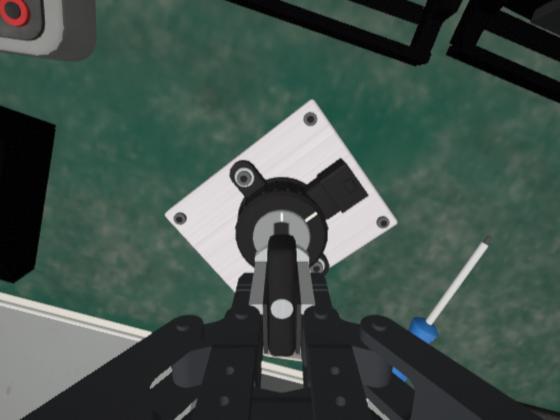

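View pics/s7c.png

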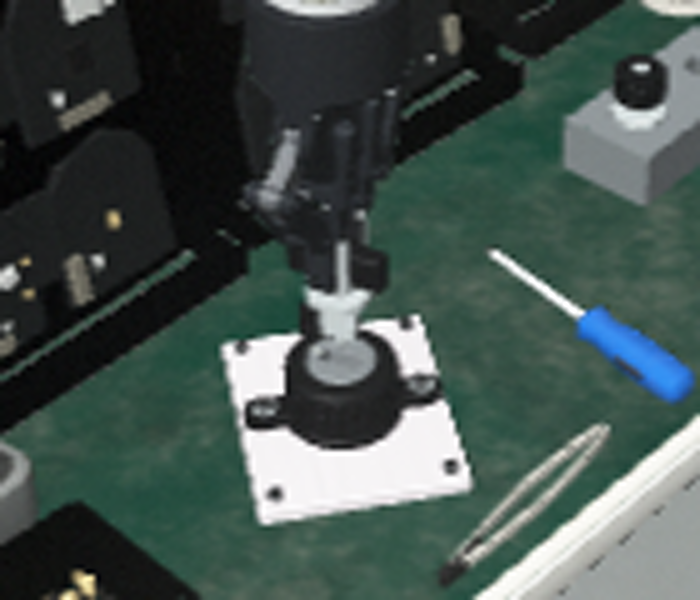

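```bash
python3 -m jog '[[[0,0,0.6],[0,0,0],0.8],[[0,0,1.2],[0,0,0],0.8],[[0,0,1.2],[0,0,0],0.8],[[0,0,1.2],[0,0,0],0.8]]'; python3 -m jog '[[[0,0,0.1],[0,0,0],0.8],[[0,0,0.2],[0,0,0],0.8],[[0,0,0.2],[0,0,0],0.8]]'
```

```text
time_s: 10.15
tcp_pos: [0.4738, 0.1057, 0.0893]
ee_rot: [0.0, 0.987, 0.158, 0.0]
force: [-0.3, -0.8, -0.8]
finger_gap: 0.0113
time_s: 10.52
tcp_pos: [0.4738, 0.1057, 0.0873]
ee_rot: [0.0, 0.987, 0.158, 0.0]
force: [0.2, -0.1, -0.5]
finger_gap: 0.0108
```

```bash
python3 -m jog '[[[0,0,0.1],[0,0,0],0.8],[[0,0,0.2],[0,0,0],0.8],[[0,0,0.2],[0,0,0],0.8]]'; python3 -c "
from h import *
s=ctrl.get_state();print(s['force'],s['torque'],s['tcp_pos'])"
```

```text
time_s: 10.9
tcp_pos: [0.4737, 0.1057, 0.0852]
ee_rot: [0.0, 0.987, 0.158, 0.0]
force: [1.0, -0.3, 0.2]
finger_gap: 0.0106
[ 1.0458778  -0.30092772  0.21477735] [0.01771923 0.02782121 0.01382781] [0.47373879 0.10568966 0.08516762]
```

```bash
python3 -m jog '[[[0,0,0.1],[0,0,0],0.8],[[0,0,0.15],[0,0,0],0.8],[[0,0,0.15],[0,0,0],0.8]]'; python3 -c "
from h import *
s=ctrl.get_state();print(s['force'],s['torque'],s['tcp_pos'])"; python3 -m jog '[[[0,0,0.1],[0,0,0],0.8],[[0,0,0.15],[0,0,0],0.8],[[0,0,0.15],[0,0,0],0.8]]'; python3 -c "
from h import *
s=ctrl.get_state();print(s['force'],s['torque'],s['tcp_pos'])"
```

```text
time_s: 11.28
tcp_pos: [0.4737, 0.1057, 0.0836]
ee_rot: [0.0, 0.987, 0.158, 0.0]
force: [1.1, -0.7, -0.3]
finger_gap: 0.0107
[ 1.14822204 -0.72963482 -0.3364232 ] [ 0.04602255 -0.00390929  0.01182517] [0.47369676 0.10566564 0.08360551]
time_s: 11.65
tcp_pos: [0.4737, 0.1057, 0.0821]
ee_rot: [0.0, 0.987, 0.158, 0.0]
force: [-0.1, 1.0, -0.5]
finger_gap: 0.0112
[-0.08873685  0.9593292  -0.54200381] [ 0.03620166 -0.00488705 -0.01845197] [0.47369227 0.10567565 0.08207583]
```

```bash
python3 -m jog '[[[0,0,0.2],[0,0,0],0.8],[[0,0,0.4],[0,0,0],0.8],[[0,0,0.5],[0,0,0],0.8],[[0,0,0.5],[0,0,0],0.8]]'; python3 -c "
from h import *
s=ctrl.get_state();print(s['force'],s['torque'],s['tcp_pos'])"; python3 -m jog '[[[0,0,0.2],[0,0,0],0.8],[[0,0,0.4],[0,0,0],0.8],[[0,0,0.5],[0,0,0],0.8],[[0,0,0.5],[0,0,0],0.8]]'; python3 -c "
from h import *
s=ctrl.get_state();print(s['force'],s['torque'],s['tcp_pos'])"
```

```text
time_s: 12.15
tcp_pos: [0.4737, 0.1057, 0.077]
ee_rot: [0.0, 0.987, 0.158, 0.0]
force: [1.1, 0.5, -1.2]
finger_gap: 0.0107
[ 1.1042851   0.49173404 -1.19547009] [ 0.02437319 -0.05903542  0.01902811] [0.47367088 0.10568411 0.07696576]
time_s: 12.65
tcp_pos: [0.4736, 0.1057, 0.0719]
ee_rot: [0.0, 0.987, 0.158, -0.0]
force: [0.1, -0.0, -1.0]
finger_gap: 0.0106
[ 0.14815234 -0.00353034 -0.97959696] [-0.04104766 -0.09066875 -0.00798817] [0.47364163 0.10568136 0.07188483]
```

Sliding in freely. Continue, more gently near the seat (expected TCP z about 0.062).

```bash
python3 -m jog '[[[0,0,0.2],[0,0,0],0.8],[[0,0,0.4],[0,0,0],0.8],[[0,0,0.6],[0,0,0],0.8],[[0,0,0.75],[0,0,0],0.8],[[0,0,0.75],[0,0,0],0.8]]'; python3 -c "
from h import *
s=ctrl.get_state();print(s['force'],s['torque'],s['tcp_pos'])"; python3 -m jog '[[[0,0,0.1],[0,0,0],0.8],[[0,0,0.1],[0,0,0],0.8]]'; python3 -c "
from h import *
s=ctrl.get_state();print(s['force'],s['torque'],s['tcp_pos'])"
```

```text
time_s: 13.28
tcp_pos: [0.4736, 0.1057, 0.0642]
ee_rot: [0.0, 0.987, 0.158, -0.0]
force: [0.4, -0.4, -0.9]
finger_gap: 0.0111
[ 0.36717244 -0.37189517 -0.92532198] [ 0.00282327 -0.11355486 -0.00683423] [0.47363096 0.10567468 0.06424667]
time_s: 13.52
tcp_pos: [0.4736, 0.1057, 0.0632]
ee_rot: [0.0, 0.987, 0.158, -0.0]
force: [0.6, -0.3, -0.9]
finger_gap: 0.0108
[ 0.63944873 -0.25886965 -0.94313764] [ 0.04684   -0.1608913 -0.0145645] [0.47360106 0.10567021 0.06319623]
```

```bash
for i in 1; do python3 -m jog '[[[0,0,0.06],[0,0,0],0.8],[[0,0,0.06],[0,0,0],0.8]]'; python3 -m jog '[[[0,0,0.06],[0,0,0],0.8],[[0,0,0.06],[0,0,0],0.8]]'; done
```

```text
time_s: 13.78
tcp_pos: [0.4736, 0.1057, 0.0626]
ee_rot: [0.0, 0.987, 0.158, -0.0]
force: [0.5, 0.6, -1.7]
finger_gap: 0.0109
time_s: 14.02
tcp_pos: [0.4737, 0.1057, 0.0621]
ee_rot: [0.0, 0.987, 0.158, -0.0]
force: [0.9, -0.7, -0.3]
finger_gap: 0.0111
```

```bash
python3 -m jog '[[[0,0,0.05],[0,0,0],0.8],[[0,0,0.05],[0,0,0],0.8]]'; python3 -m jog '[[[0,0,0.05],[0,0,0],0.8],[[0,0,0.05],[0,0,0],0.8]]'
```

```text
time_s: 14.28
tcp_pos: [0.4737, 0.1057, 0.0619]
ee_rot: [0.0, 0.987, 0.158, -0.0]
force: [-2.5, -1.5, 5.8]
finger_gap: 0.0108
time_s: 14.52
tcp_pos: [0.4737, 0.1057, 0.0619]
ee_rot: [0.0, 0.987, 0.158, 0.0]
force: [-3.2, -0.7, 6.2]
finger_gap: 0.0109
```

```bash
python3 -m jog '[[[0,0,0],[0,0,3],0.8],[[0,0,0],[0,0,7],0.8],[[0,0.01,0],[0,0,11],0.8],[[0,0.01,0],[0,0,15],0.8],[[0,0.01,0],[0,0,15],0.8]]'; cat > st.py <<'E'
from h import *
s=ctrl.get_state();t=tcp();print(np.round(s['force'],2),np.round(s['torque'],3),np.round(s['tcp_pos'],4),'ang %.2f'%np.degrees(np.arctan2(t[1,0],t[0,0])), np.round(s['joint_torque'][6],3), np.round(t[:3,2],4))
E
python3 st.py
```

```text
time_s: 15.15
tcp_pos: [0.4738, 0.1056, 0.062]
ee_rot: [0.0, 1.0, 0.028, 0.0]
force: [-0.6, -0.7, 1.5]
finger_gap: 0.0112
[-0.64 -0.73  1.47] [-0.102  0.131 -0.   ] [0.4738 0.1056 0.062 ] ang 3.19 -0.733 [ 3.e-04 -9.e-04 -1.e+00]
```

```bash
python3 -m jog '[[[0,0,0],[0,0,3],0.8],[[0,0.01,0],[0,0,7],0.8],[[0,0.01,0],[0,0,10],0.8],[[0,0.01,0],[0,0,10],0.8]]'; python3 st.py
python3 -m jog '[[[0,0,0],[0,0,2],0.8],[[0,0,0],[0,0,2],0.8]]'; python3 st.py
```

```text
time_s: 15.65
tcp_pos: [0.4737, 0.1055, 0.062]
ee_rot: [0.0, 0.998, -0.058, 0.0]
force: [-0.5, -0.3, 1.1]
finger_gap: 0.0107
[-0.5  -0.3   1.12] [0.043 0.071 0.005] [0.4737 0.1055 0.062 ] ang -6.70 -0.551 [ 3.e-04 -9.e-04 -1.e+00]
time_s: 15.9
tcp_pos: [0.4737, 0.1055, 0.062]
ee_rot: [0.0, 0.997, -0.076, 0.0]
force: [-0.8, -0.3, 1.6]
finger_gap: 0.0107
[-0.79 -0.26  1.61] [-0.012  0.068  0.001] [0.4737 0.1055 0.062 ] ang -8.70 -0.32 [ 3.e-04 -9.e-04 -1.e+00]
```

```bash
python3 -m jog '[[[0,0,0],[0,0,2],0.8],[[0,0,0],[0,0,2],0.8]]'; python3 st.py
python3 -m jog '[[[0,0,0],[0,0,1.5],0.8],[[0,0,0],[0,0,1.5],0.8]]'; python3 st.py
```

```text
time_s: 16.15
tcp_pos: [0.4737, 0.1055, 0.062]
ee_rot: [0.0, 0.996, -0.094, 0.0]
force: [-0.1, -0.4, 0.6]
finger_gap: 0.011
[-0.06 -0.42  0.55] [0.013 0.041 0.073] [0.4737 0.1055 0.062 ] ang -10.74 -0.35 [ 3.e-04 -9.e-04 -1.e+00]
time_s: 16.4
tcp_pos: [0.4737, 0.1055, 0.062]
ee_rot: [0.0, 0.994, -0.107, 0.0]
force: [-0.4, 0.5, 1.3]
finger_gap: 0.011
[-0.43  0.54  1.34] [-0.043  0.068 -0.011] [0.4737 0.1055 0.062 ] ang -12.27 -0.282 [ 4.e-04 -9.e-04 -1.e+00]
```

```bash
python3 -c "
from h import *
import time
m,T,p,d=grab('wrist','w8.png');cv2.imwrite('pics/w8c.png',cv2.resize(p[150:330,200:380,::-1],None,fx=3.3,fy=3.3,interpolation=2))
for i in range(4):
    print(np.round(ctrl.get_state()['torque'],3)); ctrl.grab_frame('wrist')
"
```

```text
[0.001 0.052 0.022]
[-0.023  0.063  0.078]
[-0.008  0.093 -0.001]
[-0.084  0.092  0.043]
```

View pics/w8c.png

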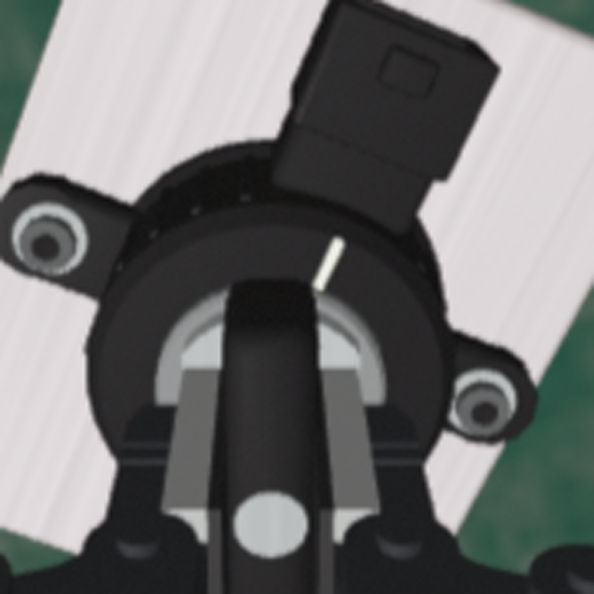

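```bash
cat > av.py <<'E'
from h import *
F=[];Q=[];J=[]
for i in range(8):
    s=ctrl.get_state();F.append(s['force']);Q.append(s['torque']);J.append(s['joint_torque'][6]);ctrl.grab_frame('wrist')
t=tcp();print('t %.2f'%s['time_s'],'F',np.round(np.mean(F,0),2),'M',np.round(np.mean(Q,0),3),'sd',np.round(np.std(np.array(Q)[:,2]),3),'j7 %.3f'%np.mean(J),'ang %.2f'%np.degrees(np.arctan2(t[1,0],t[0,0])))
E
python3 av.py
python3 -m jog '[[[0,0,0],[0,0,1.2],0.8],[[0,0,0],[0,0,1.2],0.8]]' >/dev/null; python3 av.py
python3 -m jog '[[[0,0,0],[0,0,1.2],0.8],[[0,0,0],[0,0,1.2],0.8]]' >/dev/null; python3 av.py
```

```text
t 17.00 F [-0.36 -0.54  1.04] M [-0.011  0.079  0.004] sd 0.025 j7 -0.014 ang -12.23
t 17.65 F [-0.38 -0.27  1.03] M [-0.03   0.079  0.036] sd 0.017 j7 -0.063 ang -13.44
t 18.30 F [-0.61 -0.06  0.83] M [-0.025  0.075  0.017] sd 0.027 j7 -0.062 ang -14.63
```

```bash

python3 -m jog '[[[0,0,0],[0,0,1],0.8],[[0,0,0],[0,0,1],0.8]]' >/dev/null; python3 av.py
python3 -m jog '[[[0,0,0],[0,0,1],0.8],[[0,0,0],[0,0,1],0.8]]' >/dev/null; python3 av.py
```

```text
t 18.95 F [-0.49 -0.15  1.19] M [-0.033  0.088  0.023] sd 0.041 j7 -0.058 ang -15.63
t 19.60 F [-0.16 -0.22  0.83] M [-0.03   0.097 -0.01 ] sd 0.025 j7 -0.058 ang -16.63
```

```bash

python3 -m jog '[[[0,0,0],[0,0,1],0.8],[[0,0,0],[0,0,1],0.8]]' >/dev/null; python3 av.py
python3 -m jog '[[[0,0,0],[0,0,1],0.8],[[0,0,0],[0,0,1],0.8]]' >/dev/null; python3 av.py
```

```text
t 20.25 F [-0.57 -0.58  0.93] M [-0.014  0.102  0.034] sd 0.022 j7 -0.058 ang -17.63
t 20.90 F [-0.74 -0.15  0.91] M [-0.049  0.085  0.011] sd 0.033 j7 -0.058 ang -18.63
```

```bash

python3 -m jog '[[[0,0,0],[0,0,1],0.8],[[0,0,0],[0,0,1],0.8]]' >/dev/null; python3 av.py
python3 -m jog '[[[0,0,0],[0,0,1],0.8],[[0,0,0],[0,0,1],0.8]]' >/dev/null; python3 av.py
```

```text
t 21.55 F [-0.36 -0.15  0.88] M [-0.038  0.109  0.03 ] sd 0.036 j7 -0.058 ang -19.63
t 22.20 F [-0.8  -0.38  0.89] M [-0.045  0.132  0.002] sd 0.028 j7 -0.058 ang -20.63
```

```bash

python3 -m jog '[[[0,0,0],[0,0,1],0.8],[[0,0,0],[0,0,1],0.8]]' >/dev/null; python3 av.py
python3 -m jog '[[[0,0,0],[0,0,0.7],0.8],[[0,0,0],[0,0,0.7],0.8]]' >/dev/null; python3 av.py
```

```text
t 22.85 F [-0.54 -0.29  1.14] M [-0.04   0.1    0.041] sd 0.029 j7 -0.058 ang -21.63
t 23.50 F [-0.42 -0.07  1.1 ] M [-0.032  0.107  0.023] sd 0.036 j7 -0.058 ang -22.33
```

```bash

python3 -m jog '[[[0,0,0],[0,0,0.7],0.8],[[0,0,0],[0,0,0.7],0.8]]' >/dev/null; python3 av.py
python3 -m jog '[[[0,0,0],[0,0,0.7],0.8],[[0,0,0],[0,0,0.7],0.8]]' >/dev/null; python3 av.py
```

```text
t 24.15 F [-0.64 -0.18  1.04] M [-0.029  0.131  0.034] sd 0.031 j7 -0.058 ang -23.03
t 24.80 F [-0.48 -0.47  1.38] M [-0.029  0.122  0.077] sd 0.029 j7 -0.102 ang -23.73
```

```bash

python3 -m jog '[[[0,0,0],[0,0,0.3],0.8],[[0,0,0],[0,0,0.3],0.8]]' >/dev/null; python3 av.py
```

```text
t 25.45 F [-0.66 -0.3   1.23] M [-0.035  0.132  0.113] sd 0.038 j7 -0.136 ang -24.02
```

```bash

python3 -m jog '[[[0,0,0],[0,0,-0.5],0.8],[[0,0,0],[0,0,-0.5],0.8]]' >/dev/null; python3 av.py
python3 -m jog '[[[0,0,0],[0,0,0],1.6],[[0,0,0],[0,0,0],2.4],[[0,0,0],[0,0,0],3.2],[[0,0,0],[0,0,0],3.2]]'; python3 -c "
from h import *
m,T,p,d=grab('wrist','w9.png')
v,u=np.indices(d.shape); P=px2w(m,T,u,v,d)
k=(P[...,2]>.07)&(P[...,2]<.082)&(np.hypot(P[...,0]-.4735,P[...,1]-.1055)<.03)&(p.max(2)<90)
q=P[k];print(len(q),np.median(q[:,2]),cv2.minAreaRect((q[:,:2]*1000).astype(np.float32)))"; python3 st.py
```

```text
t 26.10 F [-0.59  0.08  1.15] M [-0.052  0.125  0.045] sd 0.021 j7 -0.028 ang -23.53
time_s: 26.65
tcp_pos: [0.4737, 0.1055, 0.062]
ee_rot: [0.0, 0.979, -0.204, 0.0]
force: [0.8, 0.2, 0.2]
finger_gap: 0.0318
3625 0.07745424578812667 ((476.76153564453125, 107.33842468261719), (46.80635070800781, 46.39962387084961), 28.812602996826172)
[-1.07 -0.58 -0.08] [-0.03   0.019  0.043] [0.4737 0.1055 0.062 ] ang -23.53 -0.0 [ 3.e-04 -9.e-04 -1.e+00]
```

View pics/w9.png

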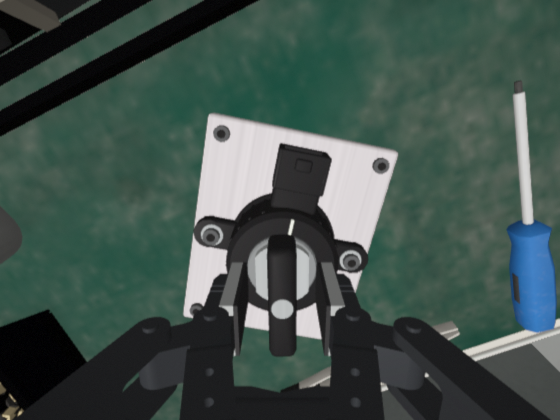

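Key stands in the rotor, released. Retreat straight up and check.

```bash

python3 -m jog '[[[0,0,-1],[0,0,0],3.2],[[0,0,-3],[0,0,0],3.2],[[0,0,-7],[0,0,0],3.2],[[0,0,-11],[0,0,0],3.2],[[-1,0,-14],[0,0,0],3.2],[[-1,0,-14],[0,0,0],3.2],[[-1,0,-14],[0,0,0],3.2]]'; python3 -c "
from h import *
m,T,p,d=grab('wrist','w10.png')
q=bar(m,T,d,(.4735,.1055),.065,.09)
r=cv2.minAreaRect((q[:,:2]*1000).astype(np.float32));print(len(q),np.median(q[:,2]),r)
cv2.imwrite('pics/w10c.png',cv2.resize(p[110:310,180:380,::-1],None,fx=3,fy=3,interpolation=2))
m,T,p,d=grab('scene','s10.png'); cv2.imwrite('pics/s10c.png',cv2.resize(p[160:300,180:360,::-1],None,fx=4.2,fy=4.2,interpolation=2))"
```

```text
time_s: 27.58
tcp_pos: [0.4644, 0.1094, 0.202]
ee_rot: [0.001, 0.979, -0.204, 0.0]
force: [-0.2, -0.2, 1.2]
finger_gap: 0.0317
937 0.07766265140452544 ((472.724609375, 106.02686309814453), (11.302623748779297, 51.56820297241211), 66.65460968017578)
```

View pics/w10c.png

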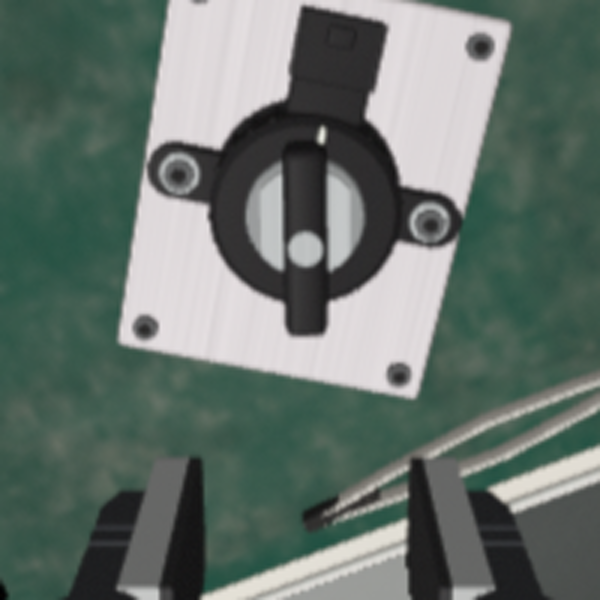

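View pics/s10c.png

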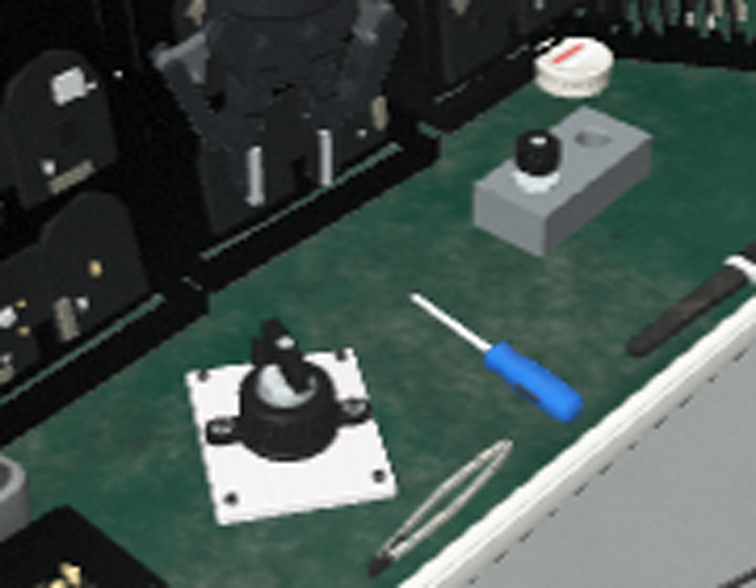

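```bash
python3 -c "
from station import ctrl
ctrl.job_done()"
```

```text
the job is handed in; nothing more can be done
```

The T-handled key is seated in the rotor and turned clockwise to the end stop. I released it standing there and backed the gripper about 14 cm above it before handing in, at about 27.6 s of the 66 s allowed.

- **Insertion:** I read the slot angle from the wrist camera, about 18°, and lined the key up to it. The flats matched at once, so I did not have to search by turning. The key slid in almost without force, and the collar seated at about 6 N on the wrist sensor.
- **Seating check:** after release the bar top measured 77.7 mm above the bench against 77 mm expected. The same camera read 0.7 mm high over the tool block, so I take the collar as flush.
- **Stop:** turning moved the rotor about 41.5°. The last joint's torque held steady at 0.058 Nm, then rose to 0.10 and 0.136 Nm over the last degree. I stopped there, below the 0.15 Nm limit, and eased back 0.5° before opening the gripper.
- **Final angle:** the bar stands at −23.35°, about 0.15 rad before the index line, which is inside the stated 0.1 to 0.35 rad.
- **Other things:** in the last pictures the square key was still in its hole. The screwdriver and tin looked undisturbed; the board and multimeter were not clearly in view, so I did not check them at the end.

The wrist moment about the vertical was noisy, about 0.03 Nm, and read lower than the joint torque. At the stop it agreed, 0.113 against 0.136 Nm. I judged the stop mainly by the joint torque.

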